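# Settle the glued magnets in their housings

### The job

The magnets under the press caps were glued in the order yellow, blue, red: with the fingertips, lightly press down the yellow cap, then the blue, then the red, each to about the middle of its 24 mm stroke or somewhat deeper, never hard (under 20 N, so do not ram it onto its bottom stop), and leave them down. Leave the white cap up, as its housing has no glue yet. Do not lift, tip or shift the housings, and leave the bottle, tray and screwdriver as they are.

Things in the scene. Friction and masses are not known exactly. Their poses are not given: they have to be found in the camera images.
- housing_yellow: loose black upright round housing (70 mm diameter, 105 mm tall, 90 mm foot flange, about 0.8 kg) wearing a yellow mesh sleeve, standing on the round plate, with the yellow press cap on top; origin at the centre of its underside, z up
- cap_yellow (a joint): how far the yellow press cap is pushed down, m: 0 to 0.003 at the start, 0.024 at its bottom stop. It slides straight down on a stiff 24 mm stem (about 3.5 N, the same all the way, then a hard stop, where the force jumps past 20 N at once even in a slow push) and stays where it is left
- cap_yellow_top (a point): centre of the flat top face of the yellow press cap, a disc 44 mm in diameter and 14 mm thick; it moves with the cap. Starts 138 to 141 mm above the housing's underside, all clear around and above; the four caps stand 125 mm or more apart, centre to centre
- housing_blue: loose black upright round housing (70 mm diameter, 105 mm tall, 90 mm foot flange, about 0.8 kg) wearing a blue mesh sleeve, standing on the round plate, with the blue press cap on top; origin at the centre of its underside, z up
- cap_blue (a joint): how far the blue press cap is pushed down, m: 0 to 0.003 at the start, 0.024 at its bottom stop. It slides straight down on a stiff 24 mm stem (about 3.5 N, the same all the way, then a hard stop, where the force jumps past 20 N at once even in a slow push) and stays where it is left
- cap_blue_top (a point): centre of the flat top face of the blue press cap, a disc 44 mm in diameter and 14 mm thick; it moves with the cap. Starts 138 to 141 mm above the housing's underside, all clear around and above; the four caps stand 125 mm or more apart, centre to centre
- housing_red: loose black upright round housing (70 mm diameter, 105 mm tall, 90 mm foot flange, about 0.8 kg) wearing a red mesh sleeve, standing on the round plate, with the red press cap on top; origin at the centre of its underside, z up
- cap_red (a joint): how far the red press cap is pushed down, m: 0 to 0.003 at the start, 0.024 at its bottom stop. It slides straight down on a stiff 24 mm stem (about 3.5 N, the same all the way, then a hard stop, where the force jumps past 20 N at once even in a slow push) and stays where it is left
- cap_red_top (a point): centre of the flat top face of the red press cap, a disc 44 mm in diameter and 14 mm thick; it moves with the cap. Starts 138 to 141 mm above the housing's underside, all clear around and above; the four caps stand 125 mm or more apart, centre to centre
- housing_white: loose black upright round housing (70 mm diameter, 105 mm tall, 90 mm foot flange, about 0.8 kg) wearing a white mesh sleeve, standing on the round plate, with the white press cap on top; origin at the centre of its underside, z up
- cap_white (a joint): how far the white press cap is pushed down, m: 0 to 0.003 at the start, 0.024 at its bottom stop. It slides straight down on a stiff 24 mm stem (about 3.5 N, the same all the way, then a hard stop, where the force jumps past 20 N at once even in a slow push) and stays where it is left
- cap_white_top (a point): centre of the flat top face of the white press cap, a disc 44 mm in diameter and 14 mm thick; it moves with the cap. Starts 138 to 141 mm above the housing's underside, all clear around and above; the four caps stand 125 mm or more apart, centre to centre
- plate: fixed round aluminium plate, 330 mm in diameter, 12 mm thick, that carries the four housings near its rim; origin at the centre of its underside, on the bench top
- glue_bottle: loose clear bottle with green cap, 40 mm in diameter, 90 mm tall, standing near the middle of the plate between the housings; origin at the centre of its underside
- magnet_tray: loose white tray of grey magnet shells, 100 x 120 x 30 mm, on the bench to the left of the plate; origin at the centre of its underside
- screwdriver: loose screwdriver with orange handle lying on the bench to the right of the plate, under 35 mm high; origin under its middle
Mind the look-alikes: they are no part of the job. What is shaped like the housing_blue but purple or turquoise is not meant.

How it is judged:
On the way, in this order (a step that is already met when the one before it is completed fails the run):
1. the yellow cap is pressed down first, with blue and red still up (value of joint cap_yellow above 0.01 m and value of joint each of cap_blue, cap_red below 0.006 m), for 0.2 s.
2. then the blue cap, with red still up (value of joint each of cap_yellow, cap_blue above 0.01 m and value of joint cap_red below 0.006 m), for 0.2 s.
3. then the red cap (value of joint each of cap_yellow, cap_blue, cap_red above 0.01 m), for 0.2 s.
At the end, for the whole second after the job is handed in: The yellow, blue and red caps stay pressed at least 10 mm down, the white cap is less than 6 mm down, the four housings stand upright (within 0.06 rad), at rest, within 20 mm of where they began, and the bottle, tray and screwdriver are within 20 mm of where they began (all of step 3 and value of joint cap_white below 0.006 m and angle between each of housing_yellow, housing_blue, housing_red, housing_white's own z axis and vertical below 0.06 rad and distance of each of housing_yellow, housing_blue, housing_red, housing_white, glue_bottle, magnet_tray, screwdriver from where it was at the start of the episode below 0.02 m and linear speed of each of housing_yellow, housing_blue, housing_red, housing_white below 0.01 m/s); the robot touches nothing.
It fails at once if a cap is pressed out of order (a later one 6 mm down before the earlier one) ((value of joint cap_blue above 0.006 m and value of joint cap_yellow below 0.006 m) or (value of joint cap_red above 0.006 m and value of joint cap_blue below 0.006 m)).
It fails at once if the white cap is pressed (6 mm or more) (value of joint cap_white above 0.006 m).
It fails at once if the robot pushes on a housing or its cap with more than 20 N (contact force between any of the fingers, the arm and housing_yellow above 20 N or contact force between any of the fingers, the arm and housing_blue above 20 N or contact force between any of the fingers, the arm and housing_red above 20 N or contact force between any of the fingers, the arm and housing_white above 20 N).
It fails at once if a housing is lifted by more than 5 mm, tipped by more than 0.15 rad or shifted by more than 20 mm (height (world z) of any of housing_yellow, housing_blue, housing_red, housing_white above 0.017 m or angle between any of housing_yellow, housing_blue, housing_red, housing_white's own z axis and vertical above 0.15 rad or distance of any of housing_yellow, housing_blue, housing_red, housing_white from where it was at the start of the episode above 0.02 m).
It fails at once if the bottle, tray or screwdriver is moved by more than 20 mm, or the bottle tipped by more than 0.3 rad (distance of any of glue_bottle, magnet_tray, screwdriver from where it was at the start of the episode above 0.02 m or angle between glue_bottle's own z axis and vertical above 0.3 rad).
It also fails if it takes over 45 s, if anything falls off the work surface, if the arm or the gripper's body presses on something with over 40 N, if the wrist force passes 120 N, or if a joint passes its speed limit or range.

### The arm

A 7-joint arm with a two-finger parallel gripper is mounted at the origin on the work surface. World frame = base frame: x ahead of the robot, y to its left, z up, the work surface at z = 0. Lengths are in m, angles in rad, forces in N, time in s.
With the tool pointing down it reaches from about 0.425 to 0.875 m from the base axis. Payload 8.4 kg.
Tool frame: the origin (TCP) lies at the very end of the fingers, on their centre line; the grasp point (between the pads) lies arm.grasp_offset behind it (arm.grasp_offset is the distance from the TCP to the grasp point, in m); z points along the fingers, y is the line along which they close (so a half turn about z gives the same grasp; the last joint's range is limited). The gripper opens to 85 mm and grips with 20 to 120 N. Pads are 22 mm wide; open, the fingers measure 114 mm over their backs; the gripper's body (76 mm by 85 mm) begins 54 mm behind the grasp point. The pads swing forward as they close: fully open they stand 13 mm farther back than shut.
Start: joints at [-1.416, 0.333, 0.04, 1.465, -0.013, 1.343, -0.059], TCP at [0.163, 0.629, 0.231] pointing down, gripper open.
Joint ranges: [-2.58, 2.58], [-0.38, 2.09], [-1.3, 1.39], [0.25, 2.4], [-1.5, 4.64], [0.08, 2.09], [-2.65, 2.65]. Speed limits (rad/s): [2.22, 2.22, 2.79, 2.79, 3.14, 3.14, 3.14].

### API

Orientations are given as a unit quaternion [x, y, z, w].
In Python, from cell import arm, cams gives the robot as it stands.
- The arm moves only by the tool send_rows, never from a script. Its argument "deltas" is a list of rows, each a list of 3 entries, a list of its own where there are three numbers: the shift along the tool's x, y, z in mm, then the turn, a rotation vector about the tool's x, y, z in degrees, then the finger opening in mm, from 0 to 85.4. In form: [[[dx, dy, dz], [ax, ay, az], gripper], ...]. A call has 1 to 8 rows; each row shifts and turns the commanded pose from where the row before left it, along the tool's axes as they then stand; what a row does not reach is not made up. A row lasts 1/12 s, in which the tool goes at most 41.7 mm and 7.16 degrees, less where a joint would pass 70% of its speed; a pose out of reach is approached as far as the arm can. A call is refused whole if a number of a shift passes 41.7 or a number of a turn 7.16, either way. A call with a gripper value outside its range is refused whole. The fingers move at their own pace and stop on an object; "grip_force" is the grip in N (left out, the last holds). Time passes only in rows, so rows that do not move let the fingers close. It gives the time, the measured TCP pose, the force, the opening and the grip force at its end, in the units of the state.
- arm.get_obs(): the state, without advancing time (a new reading comes with each control period).
- cams.camera(name): name is "side" or "top" or "wrist"; returns the picture (420x560x3 uint8, blue, green, red); there is no depth.
- cams.camera_params(name): a dict with "vfov" (degrees; the focal length in pixels is half the picture's height over the tangent of half this angle, whatever the lens; pixels are square), "cx", "cy" (the principal point, pixels), "rvec" (rotation vector, rad) and "tvec" (3), from world to camera coordinates, as OpenCV has them; the wrist camera has in their place "hand_eye" (4x4, takes a point from camera to tool coordinates, whose origin is the TCP and whose axes are the flange's). Camera axes: x right, y down, z forward; pixel columns grow to the right and rows downward; lengths in m; the calibration is good to about 2 mm. A picture is of the moment at which its call begins: read the wrist's pose just before it. camera_params takes no time and is no camera call.
- arm.job_done(): hands the job in; it is judged then, once.
The state is a dict: "t": time; "qpos": joint angles; "dq": joint speeds; "effort": joint torques, N m; "eef_pos": TCP position; "tcp_rot": TCP orientation; "contact_force": force on the tool from outside, world axes, zero at the start; "moment": the same for the moment, N m; "grip_width": finger opening in m; "grasp_force": force on a finger pad.
Only numpy, scipy, OpenCV 4.12 (cv2) and the standard library are available. Lean on these libraries where they do the work, as an engineer would, in place of code of your own. Each camera call takes 0.05 s, during which the arm holds its last target. There are 200 camera calls.

## Working session

There is one attempt and no reset: what is moved stays moved. The work goes in short steps, Python scripts to look and compute and a tool call to move; the robot and the scene stay as the last step left them, time stands still between calls to the robot, and variables do not carry over. Pictures are saved under pics/ and viewed, at most 10 in all, crops included, and the job is handed in when it is done.

Besides the shell and the picture viewer there is one more tool, called after "Call:" in YAML: its name, and indented under it one key for each argument. send_rows: Moves the arm, as the interface text tells. Its arguments: {"type":"object","properties":{"deltas":{"type":"array"},"grip_force":{"type":"number"}},"required":["deltas"]}

```bash
mkdir -p pics; ls
python3 - <<'E'
from cell import arm,cams
import cv2
o=arm.get_obs();print(o)
for n in("side","top"):
    im=cams.camera(n);cv2.imwrite(f"pics/{n}0.png",im);print(n,cams.camera_params(n))
print(cams.camera_params("wrist"))
E
```

```text
pics
{'t': 0.0, 'qpos': array([-1.41615198,  0.33391366,  0.03987384,  1.46628135, -0.01341641,
        1.34328387, -0.0584841 ]), 'dq': array([-0.00137945,  0.00057694, -0.00161443, -0.00089026,  0.00215444,
       -0.0016546 , -0.00061751]), 'effort': array([-2.37824988e-04, -6.58566928e+01,  1.36537850e+00, -4.05567849e+01,
        1.68259110e-02,  1.29471906e-02, -1.77274848e-05]), 'eef_pos': array([0.16314033, 0.62872322, 0.23041453]), 'tcp_rot': array([ 1.26584219e-01,  9.91955533e-01, -8.08182505e-04, -5.56267568e-05]), 'contact_force': array([ 0.3527978 , -0.67874638, -0.37412135]), 'moment': array([0.00646575, 0.02024706, 0.01014774]), 'grasp_force': 0.0, 'grip_width': 0.08576449907583145}
side {'vfov': 55.32345230439019, 'cx': 284.4887866455899, 'cy': 205.90841526398876, 'rvec': array([ 2.41941876, -0.1827382 ,  0.08393582]), 'tvec': array([-0.52263071,  0.13220084,  1.05583099])}
top {'vfov': 53.76404159428154, 'cx': 281.60073348098655, 'cy': 204.25036787365408, 'rvec': array([ 2.10597992, -2.06598863,  0.25002829]), 'tvec': array([0.00556452, 0.52954528, 0.90943387])}
{'vfov': 64.70080640302126, 'cx': 277.3841839685844, 'cy': 210.98214881845195, 'hand_eye': array([[ 1.16095251e-03, -9.62107834e-01, -2.72666772e-01,
         6.97438688e-02],
       [ 9.99999277e-01,  1.20281705e-03,  1.36135386e-05,
        -2.92247714e-04],
       [ 3.14870551e-04, -2.72666591e-01,  9.62108534e-01,
        -1.42402313e-01],
       [ 0.00000000e+00,  0.00000000e+00,  0.00000000e+00,
         1.00000000e+00]])}
```

View pics/top0.png

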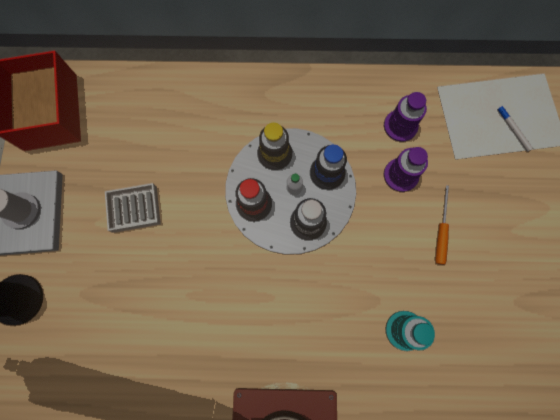

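View pics/side0.png

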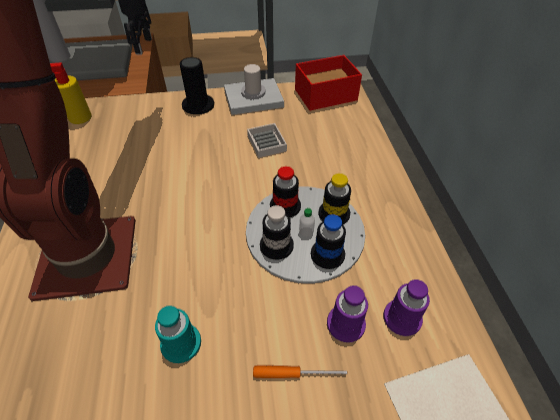

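Top view: yellow cap (273,131), blue (333,154), red (249,187), white (312,209). Side view: yellow (339,180), blue (333,223), red (286,173), white (276,214). Look-alikes to avoid in the top view: purple (416,101) and (417,156), turquoise (423,333).

```bash
cat > h.py <<'E'
import numpy as np, cv2
from cell import arm,cams
from scipy.spatial.transform import Rotation as R
def pose(n,o=None):  # K, camera centre, R cam->world
    p=cams.camera_params(n); f=210/np.tan(np.radians(p["vfov"])/2)
    if n=="wrist":
        Rt=R.from_quat(o["tcp_rot"]).as_matrix();H=p["hand_eye"]
        return f,p["cx"],p["cy"],o["eef_pos"]+Rt@H[:3,3],Rt@H[:3,:3]
    Rm=cv2.Rodrigues(p["rvec"])[0]
    return f,p["cx"],p["cy"],-Rm.T@p["tvec"],Rm.T
def ray(c,u,v):
    d=c[4]@np.array([(u-c[1])/c[0],(v-c[2])/c[0],1]);return c[3],d/np.linalg.norm(d)
def tri(rs):
    A=sum(np.eye(3)-np.outer(d,d) for _,d in rs);b=sum((np.eye(3)-np.outer(d,d))@p for p,d in rs)
    X=np.linalg.solve(A,b);return X,max(np.linalg.norm(np.cross(X-p,d)) for p,d in rs)
def atz(r,z): return r[0]+r[1]*(z-r[0][2])/r[1][2]
HUE={"yellow":((20,120,90),(35,255,255)),"blue":((108,150,90),(125,255,255)),"red":((0,150,110),(8,255,255)),"white":((0,0,110),(180,60,255))}
def blob(im,col,near,rad=14):
    m=cv2.inRange(cv2.cvtColor(im,cv2.COLOR_BGR2HSV),*map(np.array,HUE[col]))
    if col=="red": m|=cv2.inRange(cv2.cvtColor(im,cv2.COLOR_BGR2HSV),(172,150,110),(180,255,255))
    w=np.zeros_like(m);cv2.circle(w,near,rad,255,-1);m&=w
    M=cv2.moments(m,True);return M["m10"]/M["m00"],M["m01"]/M["m00"],int(M["m00"])
E
python3 - <<'E'
from h import *
T=dict(yellow=(273,131),blue=(333,154),red=(249,187),white=(312,209))
S=dict(yellow=(339,180),blue=(333,223),red=(286,173),white=(276,214))
it,is_=cv2.imread("pics/top0.png"),cv2.imread("pics/side0.png")
for c in T:
    a,b=blob(it,c,T[c]),blob(is_,c,S[c],11)
    rt,rs=ray(pose("top"),*a[:2]),ray(pose("side"),*b[:2])
    print(c,np.round(a,1),np.round(b,1),*[np.round(x,4) for x in tri([rt,rs])], atz(rt,.148)[:2].round(4))
o=arm.get_obs();print(arm.grasp_offset,R.from_quat(o["tcp_rot"]).as_matrix().round(3))
w=np.hstack([cv2.resize(it[100:240,200:460],None,fx=3,fy=3,interpolation=cv2.INTER_CUBIC)])
cv2.imwrite("pics/crop.png",w)
E
```

```text
yellow [273.1 130.7 275. ] [339.3 179.5 187. ] [0.6774 0.0373 0.151 ] 0.0002 [0.6789 0.0374]
blue [333.1 153.3 245. ] [332.7 221.5 204. ] [ 0.6271 -0.0968  0.1504] 0.0007 [ 0.6273 -0.0971]
red [249.  187.9 279. ] [285.5 171.7 152. ] [0.5432 0.086  0.1508] 0.0002 [0.5438 0.0863]
white [310.7 208.1 417. ] [275.3 212.6 233. ] [ 0.4991 -0.048   0.1492] 0.0018 [ 0.5012 -0.0478]
0.0187 [[-0.968  0.251 -0.   ]
 [ 0.251  0.968 -0.001]
 [-0.    -0.001 -1.   ]]
```

View pics/crop.png

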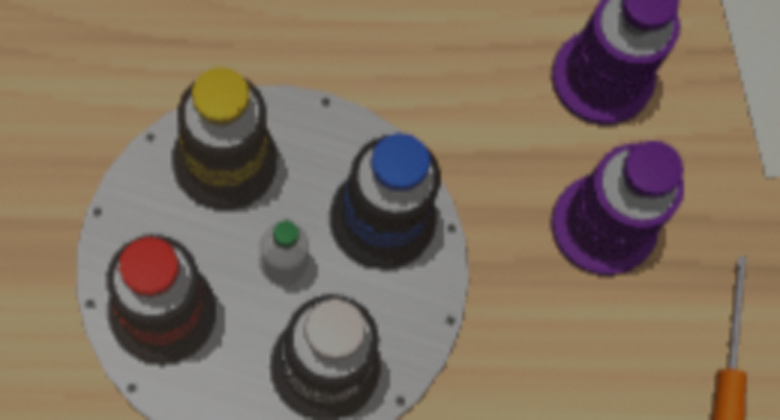

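The crop confirms yellow, blue, red and white on the plate by sleeve and cap. The purple ones stand off the plate and are rejected. I'm moving above yellow with the fingers closed.

Call:
send_rows:
  deltas:
    - [[-15,-10,0],[0,0,0],0]
    - [[-27,-18.5,0],[0,0,0],0]
    - [[-27,-18.5,0],[0,0,0],0]
    - [[-27,-18.5,0],[0,0,0],0]
    - [[-27,-18.5,0],[0,0,0],0]
    - [[-27,-18.5,0],[0,0,0],0]
    - [[-27,-18.5,0],[0,0,0],0]
    - [[-27,-18.5,0],[0,0,0],0]
  grip_force: 20

```text
t: 0.77
eef_pos: [0.3263, 0.4413, 0.231]
tcp_rot: [0.127, 0.992, -0.0, -0.0]
contact_force: [0.6, -0.2, 0.2]
grip_width: -0.0001
grasp_force: 0.0
```

Call:
send_rows:
  deltas:
    - [[-27,-18.5,0],[0,0,0],0]
    - [[-27,-18.5,0],[0,0,0],0]
    - [[-27,-18.5,0],[0,0,0],0]
    - [[-27,-18.5,0],[0,0,0],0]
    - [[-27,-18.5,0],[0,0,0],0]
    - [[-27,-18.5,0],[0,0,0],0]
    - [[-27,-18.5,0],[0,0,0],0]
    - [[-27,-18.5,0],[0,0,0],0]

```text
t: 1.43
eef_pos: [0.4982, 0.2439, 0.2312]
tcp_rot: [0.127, 0.992, -0.0, -0.0]
contact_force: [0.2, 0.5, 0.4]
grip_width: -0.0001
grasp_force: 0.0
```

Call:
send_rows:
  deltas:
    - [[-29,-20,0],[0,0,0],0]
    - [[-29,-20,0],[0,0,0],0]
    - [[-29,-20,0],[0,0,0],0]
    - [[-29,-20,0],[0,0,0],0]
    - [[-29,-20,0],[0,0,0],0]
    - [[-29,-20,0],[0,0,0],0]
    - [[-29,-20,0],[0,0,0],0]
    - [[-23,-16,0],[0,0,0],0]

```text
t: 2.1
eef_pos: [0.6782, 0.035, 0.2308]
tcp_rot: [0.127, 0.992, -0.001, -0.0]
contact_force: [0.3, 0.6, 0.8]
grip_width: 0.0001
grasp_force: 0.0
```

Call:
send_rows:
  deltas:
    - [[0,0,0],[0,0,0],0]
    - [[0,0,0],[0,0,0],0]
    - [[0,0,0],[0,0,0],0]
    - [[0,0,0],[0,0,0],0]

```text
t: 2.43
eef_pos: [0.6766, 0.0393, 0.2311]
tcp_rot: [0.126, 0.992, 0.0, -0.0]
contact_force: [-0.5, -0.3, -0.1]
grip_width: 0.0
grasp_force: 0.0
```

Run:
```python
from h import *
o=arm.get_obs();im=cams.camera("wrist");cv2.imwrite("pics/w1.png",im)
print(o["eef_pos"],o["contact_force"],o["qpos"].round(2))
c=pose("wrist",o)
for n,X in dict(y=[.678,.0373,.152],b=[.627,-.097,.152],r=[.5435,.086,.152]).items():
    q=c[4].T@(np.array(X)-c[3]);print(n,q[:2]/q[2]*c[0]+[c[1],c[2]])
```

```text
[0.67660922 0.03928361 0.23111955] [-0.45446712 -0.32752654 -0.12739892] [-0.49  0.42  0.52  1.41 -0.21  1.37  1.35]
y [275.46602684 223.14339647]
b [ 68.07093007 200.92650102]
r [298.66718224  -8.6377683 ]
```

View pics/w1.png

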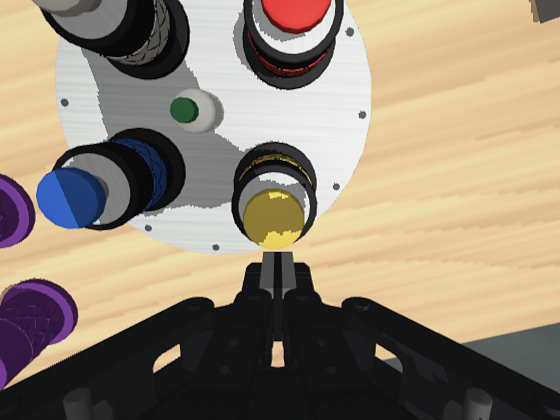

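Wrist view: the yellow cap is at (274,220), 3 px from the prediction, and blue is at (71,198). The estimates agree to about 2 mm, so I'm going down.

Call:
send_rows:
  deltas:
    - [[0,0,10],[0,0,0],0]
    - [[0,0,14],[0,0,0],0]
    - [[0,2,14],[0,0,0],0]
    - [[0,0,14],[0,0,0],0]
    - [[0,0,10],[0,0,0],0]
    - [[0,0,6],[0,0,0],0]
    - [[0,0,2],[0,0,0],0]
    - [[0,0,0],[0,0,0],0]

```text
t: 3.15
eef_pos: [0.6774, 0.0397, 0.1608]
tcp_rot: [0.126, 0.992, -0.0, -0.0]
contact_force: [-0.2, -0.4, -0.4]
grip_width: -0.0001
grasp_force: 0.0
```

Call:
send_rows:
  deltas:
    - [[0,0,1],[0,0,0],0]
    - [[0,0,1],[0,0,0],0]
    - [[0,0,1],[0,0,0],0]
    - [[0,0,1],[0,0,0],0]
    - [[0,0,1],[0,0,0],0]
    - [[0,0,1],[0,0,0],0]
    - [[0,0,1],[0,0,0],0]
    - [[0,0,1],[0,0,0],0]

```text
t: 3.82
eef_pos: [0.6777, 0.0395, 0.1536]
tcp_rot: [0.127, 0.992, 0.0, 0.0]
contact_force: [-1.0, 1.0, 3.5]
grip_width: 0.0004
grasp_force: 1.5
```

Call:
send_rows:
  deltas:
    - [[0,0,1],[0,0,0],0]
    - [[0,0,1],[0,0,0],0]
    - [[0,0,1],[0,0,0],0]
    - [[0,0,1],[0,0,0],0]

```text
t: 4.15
eef_pos: [0.6777, 0.0396, 0.1493]
tcp_rot: [0.127, 0.992, 0.0, 0.0]
contact_force: [-0.4, -0.4, 3.6]
grip_width: 0.0002
grasp_force: 1.5
```

Call:
send_rows:
  deltas:
    - [[0,0,1],[0,0,0],0]
    - [[0,0,1],[0,0,0],0]
    - [[0,0,1],[0,0,0],0]
    - [[0,0,1],[0,0,0],0]

```text
t: 4.48
eef_pos: [0.6777, 0.0396, 0.1453]
tcp_rot: [0.127, 0.992, -0.0, 0.0]
contact_force: [0.1, -0.2, 3.2]
grip_width: -0.0002
grasp_force: 1.5
```

Run:
```python
from h import *
o=arm.get_obs();s=cams.camera("side");w=cams.camera("wrist")
print(o["eef_pos"],o["contact_force"])
v=np.hstack([cv2.resize(s[150:255,240:370],None,fx=3.2,fy=3.2),cv2.resize(w[100:310,180:370],(380,336))]) ;cv2.imwrite("pics/c2.png",v);print(v.shape)
```

```text
[0.67771869 0.0395783  0.14529462] [ 0.07596773 -0.15284051  3.20772324]
(336, 796, 3)
```

View pics/c2.png

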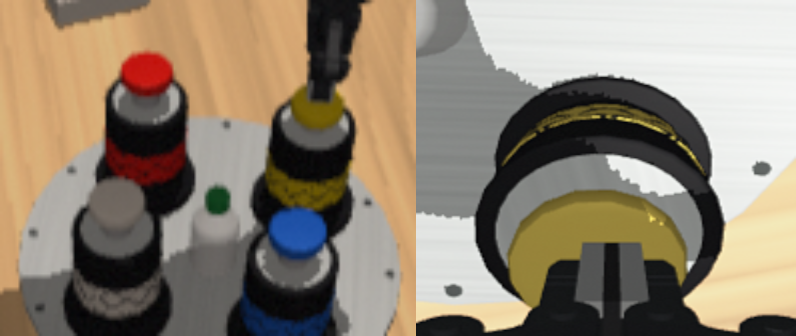

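Side and wrist crops: the fingertips are centred on the yellow cap and it is sliding at a steady 3.5 N. Going 6 mm further.

Call:
send_rows:
  deltas:
    - [[0,0,1],[0,0,0],0]
    - [[0,0,1],[0,0,0],0]
    - [[0,0,1],[0,0,0],0]
    - [[0,0,1],[0,0,0],0]
    - [[0,0,1],[0,0,0],0]
    - [[0,0,0.5],[0,0,0],0]
    - [[0,0,0],[0,0,0],0]
    - [[0,0,0],[0,0,0],0]

```text
t: 5.25
eef_pos: [0.6776, 0.0396, 0.1396]
tcp_rot: [0.127, 0.992, -0.0, -0.0]
contact_force: [0.4, -0.1, 0.3]
grip_width: 0.0001
grasp_force: 0.5
```

Call:
send_rows:
  deltas:
    - [[0,0,-2],[0,0,0],0]
    - [[0,0,-5],[0,0,0],0]
    - [[0,0,-10],[0,0,0],0]
    - [[0,0,-15],[0,0,0],0]
    - [[0,0,-15],[0,0,0],0]
    - [[0,0,-15],[0,0,0],0]
    - [[0,0,-10],[0,0,0],0]
    - [[0,0,0],[0,0,0],0]

```text
t: 5.92
eef_pos: [0.6788, 0.0394, 0.2151]
tcp_rot: [0.127, 0.992, 0.001, 0.002]
contact_force: [-0.4, -1.0, 0.1]
grip_width: -0.0004
grasp_force: 0.0
```

Run:
```python
from h import *
s=cams.camera("side");cv2.imwrite("pics/s3.png",s);t=cams.camera("top");cv2.imwrite("pics/t3.png",t)
a=blob(t,"yellow",(273,131));b=blob(s,"yellow",(339,184),14)
print(a,b,tri([ray(pose("top"),*a[:2]),ray(pose("side"),*b[:2])]))
for c,p in dict(blue=(333,223),red=(286,173),white=(276,214)).items(): print(c,blob(s,c,p,11))
o=arm.get_obs();T=R.from_quat(o["tcp_rot"]).as_matrix()
for n,X in dict(b=[.6265,-.0965,.15],r=[.543,.0858,.15]).items(): print(n,(T.T@(np.array(X)-o["eef_pos"])*1000).round(1))
print(o["eef_pos"],o["contact_force"])
v=cv2.resize(s[150:270,230:370],None,fx=4,fy=4);cv2.imwrite("pics/c3.png",v)
```

```text
Traceback (most recent call last):
  File "h.py", line 22, in blob
    M=cv2.moments(m,True);return M["m10"]/M["m00"],M["m01"]/M["m00"],int(M["m00"])
                                 ~~~~~~~~^~~~~~~~~
ZeroDivisionError: float division by zero
```

Run:
```python
from h import *
s=cv2.imread("pics/s3.png");s0=cv2.imread("pics/side0.png")
for im in(s0,s):
    b=blob(im,"yellow",(339,183),14);p,d=ray(pose("side"),*b[:2]);k=(0.0385-p[1])/d[1];print(b,p+k*d)
for c,p in dict(blue=(333,223),red=(286,173),white=(276,214)).items(): print(c,blob(s,c,p,11),blob(s0,c,p,11))
o=arm.get_obs();T=R.from_quat(o["tcp_rot"]).as_matrix()
for n,X in dict(b=[.6265,-.0965,.15],r=[.543,.0858,.15]).items(): print(n,(T.T@(np.array(X)-o["eef_pos"])*1000).round(1))
print(o["eef_pos"],o["contact_force"])
v=np.hstack([cv2.resize(i[150:270,260:365],None,fx=3.7,fy=3.7) for i in(s0,s)]);cv2.imwrite("pics/c3.png",v)
```

```text
(339.32085561497325, 179.4866310160428, 187) [0.67772317 0.0385     0.14961738]
(338.7554347826087, 184.16304347826087, 184) [0.67825036 0.0385     0.13210707]
blue (332.8125, 222.58522727272728, 176) (332.70588235294116, 221.4950980392157, 204)
red (285.5483870967742, 171.69032258064516, 155) (285.49342105263156, 171.67763157894737, 152)
white (274.40677966101697, 213.8135593220339, 118) (275.3218884120172, 212.60515021459227, 233)
b [  15.4 -144.6   62. ]
r [142.   10.9  61.9]
[0.67768662 0.03955779 0.21199541] [ 0.70187306 -0.34810156 -0.96726647]
```

View pics/c3.png

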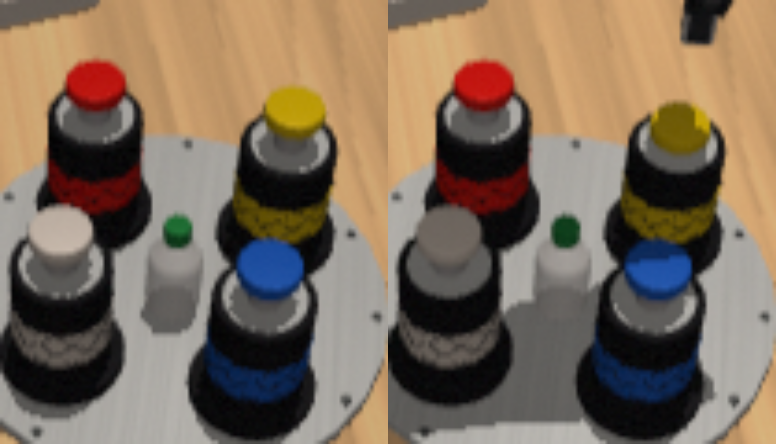

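Yellow is about 15–17 mm down in the side view and the other caps haven't moved. Next is blue.

Call:
send_rows:
  deltas:
    - [[1,-12,0],[0,0,0],0]
    - [[2,-22,0],[0,0,0],0]
    - [[3,-27,0],[0,0,0],0]
    - [[3,-27,0],[0,0,0],0]
    - [[3,-27,0],[0,0,0],0]
    - [[2,-20,0],[0,0,0],0]
    - [[1,-10,0],[0,0,0],0]
    - [[0,0,0],[0,0,0],0]

```text
t: 6.68
eef_pos: [0.6252, -0.1006, 0.2114]
tcp_rot: [0.129, 0.992, -0.0, -0.0]
contact_force: [0.4, -0.3, 0.1]
grip_width: -0.0001
grasp_force: 0.0
```

Call:
send_rows:
  deltas:
    - [[0,0,8],[0,0,0],0]
    - [[0,0,12],[0,0,0],0]
    - [[0,0,12],[0,0,0],0]
    - [[0,0,10],[0,0,0],0]
    - [[0,0,5],[0,0,0],0]
    - [[0,0,3],[0,0,0],0]
    - [[0,0,0],[0,0,0],0]
    - [[0,0,0],[0,0,0],0]

```text
t: 7.35
eef_pos: [0.6269, -0.097, 0.162]
tcp_rot: [0.127, 0.992, -0.0, 0.0]
contact_force: [-1.1, -0.8, 0.6]
grip_width: 0.0
grasp_force: 0.0
```

Call:
send_rows:
  deltas:
    - [[0,0,1],[0,0,0],0]
    - [[0,0,1],[0,0,0],0]
    - [[0,0,1],[0,0,0],0]
    - [[0,0,1],[0,0,0],0]
    - [[0,0,1],[0,0,0],0]
    - [[0,0,1],[0,0,0],0]
    - [[0,0,1],[0,0,0],0]
    - [[0,0,1],[0,0,0],0]

```text
t: 8.02
eef_pos: [0.6267, -0.097, 0.1537]
tcp_rot: [0.127, 0.992, -0.0, -0.0]
contact_force: [-0.1, -1.0, -1.0]
grip_width: -0.0001
grasp_force: 0.0
```

Run:
```python
from h import *
o=arm.get_obs();w=cams.camera("wrist");cv2.imwrite("pics/w4.png",w[90:330,130:410])
print(o["eef_pos"],o["contact_force"],o["grasp_force"])
```

```text
[ 0.6267115  -0.09702448  0.15373028] [-0.09502031 -0.98426088 -1.00170551] 0.0
```

View pics/w4.png

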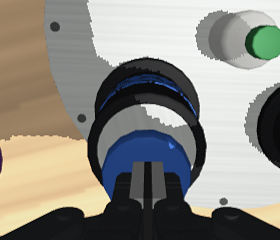

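The fingertips are above the centre of the blue cap, not yet touching.

Call:
send_rows:
  deltas:
    - [[0,0,1],[0,0,0],0]
    - [[0,0,1],[0,0,0],0]
    - [[0,0,0],[0,0,0],0]

```text
t: 8.32
eef_pos: [0.6267, -0.097, 0.1518]
tcp_rot: [0.127, 0.992, 0.0, 0.0]
contact_force: [-0.5, 0.4, 1.3]
grip_width: -0.0002
grasp_force: 0.6
```

Call:
send_rows:
  deltas:
    - [[0,0,1],[0,0,0],0]
    - [[0,0,1],[0,0,0],0]
    - [[0,0,1],[0,0,0],0]

```text
t: 8.57
eef_pos: [0.6267, -0.097, 0.1489]
tcp_rot: [0.127, 0.992, 0.0, 0.0]
contact_force: [-1.2, 0.0, 2.5]
grip_width: -0.0001
grasp_force: 1.5
```

Call:
send_rows:
  deltas:
    - [[0,0,1],[0,0,0],0]
    - [[0,0,1],[0,0,0],0]
    - [[0,0,1],[0,0,0],0]

```text
t: 8.82
eef_pos: [0.6267, -0.097, 0.1457]
tcp_rot: [0.127, 0.992, -0.0, 0.0]
contact_force: [-1.6, -0.6, 3.6]
grip_width: 0.0
grasp_force: 1.5
```

Call:
send_rows:
  deltas:
    - [[0,0,1],[0,0,0],0]
    - [[0,0,1],[0,0,0],0]
    - [[0,0,1],[0,0,0],0]
    - [[0,0,1],[0,0,0],0]
    - [[0,0,1],[0,0,0],0]
    - [[0,0,1],[0,0,0],0]
    - [[0,0,1],[0,0,0],0]
    - [[0,0,0],[0,0,0],0]

```text
t: 9.48
eef_pos: [0.6267, -0.097, 0.1385]
tcp_rot: [0.127, 0.992, -0.0, -0.0]
contact_force: [-0.2, -0.3, 0.1]
grip_width: -0.0002
grasp_force: 0.2
```

Call:
send_rows:
  deltas:
    - [[0,0,0],[0,0,0],0]
    - [[0,0,-2],[0,0,0],0]
    - [[0,0,-8],[0,0,0],0]
    - [[0,0,-13],[0,0,0],0]
    - [[0,0,-16],[0,0,0],0]
    - [[0,0,-16],[0,0,0],0]
    - [[0,0,-16],[0,0,0],0]
    - [[0,0,-5],[0,0,0],0]

```text
t: 10.15
eef_pos: [0.628, -0.0975, 0.2188]
tcp_rot: [0.127, 0.992, 0.0, 0.002]
contact_force: [0.5, 0.1, 1.1]
grip_width: 0.0003
grasp_force: 0.0
```

Run:
```python
from h import *
s=cams.camera("side");cv2.imwrite("pics/s5.png",s);s0=cv2.imread("pics/side0.png")
for im in(s0,s):
    b=blob(im,"blue",(333,224),14);p,d=ray(pose("side"),*b[:2]);k=(-0.0968-p[1])/d[1];print(b,p+k*d)
for c,p in dict(yellow=(339,183),red=(286,173),white=(276,214)).items(): print(c,blob(s,c,p,11))
o=arm.get_obs();T=R.from_quat(o["tcp_rot"]).as_matrix()
print((T.T@(np.array([.543,.0858,.15])-o["eef_pos"])*1000).round(1),o["eef_pos"])
```

```text
(332.70588235294116, 221.4950980392157, 204) [ 0.62770124 -0.0968      0.15073734]
(332.2089552238806, 226.07960199004975, 201) [ 0.62832251 -0.0968      0.133093  ]
yellow (331.0, 182.5, 4)
red (285.5157232704403, 171.8993710691824, 159)
white (275.4074074074074, 212.74897119341563, 243)
[128.6 155.9  68. ] [ 0.6280305  -0.09737426  0.21841191]
```

Blue is about 14–17 mm down; red and white are unchanged. Next is red.

Call:
send_rows:
  deltas:
    - [[8,10,0],[0,0,0],0]
    - [[20,24,0],[0,0,0],0]
    - [[23,28,0],[0,0,0],0]
    - [[23,28,0],[0,0,0],0]
    - [[23,28,0],[0,0,0],0]
    - [[20,26,0],[0,0,0],0]
    - [[10,12,0],[0,0,0],0]
    - [[0,0,0],[0,0,0],0]

```text
t: 10.87
eef_pos: [0.5403, 0.0914, 0.2138]
tcp_rot: [0.123, 0.992, 0.001, -0.001]
contact_force: [-0.3, 0.1, -0.4]
grip_width: -0.0001
grasp_force: 0.0
```

Call:
send_rows:
  deltas:
    - [[0,0,0],[0,0,0],0]
    - [[0,0,8],[0,0,0],0]
    - [[0,0,12],[0,0,0],0]
    - [[0,0,12],[0,0,0],0]
    - [[0,0,10],[0,0,0],0]
    - [[0,0,7],[0,0,0],0]
    - [[0,0,4],[0,0,0],0]
    - [[0,0,0],[0,0,0],0]

```text
t: 11.53
eef_pos: [0.5424, 0.0855, 0.1605]
tcp_rot: [0.127, 0.992, -0.001, -0.001]
contact_force: [0.8, -0.3, -0.7]
grip_width: 0.0
grasp_force: 0.0
```

Run:
```python
from h import *
o=arm.get_obs();w=cams.camera("wrist");cv2.imwrite("pics/w6.png",w[60:360,100:460])
print(o["eef_pos"],o["contact_force"],o["grasp_force"])
```

```text
[0.5424205  0.08548206 0.16049836] [ 0.81102126 -0.32925029 -0.72721453] 0.0
```

View pics/w6.png

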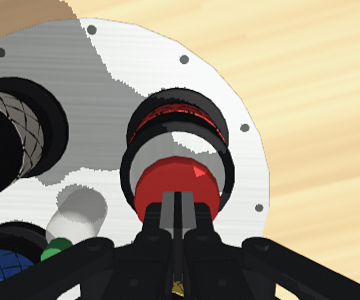

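The fingertips are centred over the red cap, at crop (178,190).

Call:
send_rows:
  deltas:
    - [[0,0,1],[0,0,0],0]
    - [[0,0,1],[0,0,0],0]
    - [[0,0,1],[0,0,0],0]
    - [[0,0,1],[0,0,0],0]
    - [[0,0,1],[0,0,0],0]
    - [[0,0,1],[0,0,0],0]

```text
t: 12.08
eef_pos: [0.543, 0.0859, 0.1559]
tcp_rot: [0.127, 0.992, 0.0, 0.0]
contact_force: [-0.2, 0.5, -0.3]
grip_width: 0.0
grasp_force: 0.0
```

Call:
send_rows:
  deltas:
    - [[0,0,1],[0,0,0],0]
    - [[0,0,1],[0,0,0],0]

```text
t: 12.25
eef_pos: [0.5429, 0.0858, 0.1537]
tcp_rot: [0.127, 0.992, -0.0, -0.0]
contact_force: [-0.8, 0.3, 1.0]
grip_width: 0.0
grasp_force: 0.0
```

Call:
send_rows:
  deltas:
    - [[0,0,1],[0,0,0],0]
    - [[0,0,1],[0,0,0],0]

```text
t: 12.42
eef_pos: [0.543, 0.0859, 0.152]
tcp_rot: [0.127, 0.992, 0.0, 0.0]
contact_force: [-1.3, 0.1, 2.8]
grip_width: 0.0
grasp_force: 1.5
```

Call:
send_rows:
  deltas:
    - [[0,0,1],[0,0,0],0]
    - [[0,0,1],[0,0,0],0]
    - [[0,0,1],[0,0,0],0]
    - [[0,0,1],[0,0,0],0]

```text
t: 12.75
eef_pos: [0.543, 0.0859, 0.1478]
tcp_rot: [0.127, 0.992, 0.0, 0.0]
contact_force: [-0.2, 0.1, 2.4]
grip_width: 0.0
grasp_force: 1.5
```

Contact came at about 0.153 m. Going 9 mm further, to about 0.1388 m.

Call:
send_rows:
  deltas:
    - [[0,0,1],[0,0,0],0]
    - [[0,0,1],[0,0,0],0]
    - [[0,0,1],[0,0,0],0]
    - [[0,0,1],[0,0,0],0]
    - [[0,0,1],[0,0,0],0]
    - [[0,0,1],[0,0,0],0]
    - [[0,0,1],[0,0,0],0]
    - [[0,0,1],[0,0,0],0]

```text
t: 13.42
eef_pos: [0.543, 0.0859, 0.1397]
tcp_rot: [0.127, 0.992, -0.0, 0.0]
contact_force: [-0.6, 0.1, 3.8]
grip_width: -0.0
grasp_force: 1.5
```

Call:
send_rows:
  deltas:
    - [[0,0,1],[0,0,0],0]
    - [[0,0,0],[0,0,0],0]
    - [[0,0,0],[0,0,0],0]
    - [[0,0,0],[0,0,0],0]
    - [[0,0,-2],[0,0,0],0]
    - [[0,0,-8],[0,0,0],0]
    - [[0,0,-15],[0,0,0],0]
    - [[0,0,-20],[0,0,0],0]

```text
t: 14.08
eef_pos: [0.5422, 0.0857, 0.1838]
tcp_rot: [0.127, 0.992, -0.001, -0.001]
contact_force: [-0.1, -0.2, -0.1]
grip_width: 0.0001
grasp_force: 0.0
```

Call:
send_rows:
  deltas:
    - [[0,0,-20],[0,0,0],0]
    - [[0,0,-20],[0,0,0],0]
    - [[0,0,-20],[0,0,0],0]
    - [[0,0,-20],[0,0,0],0]
    - [[0,0,-10],[0,0,0],0]
    - [[0,0,0],[0,0,0],0]
    - [[0,0,0],[0,0,0],0]
    - [[0,0,0],[0,0,0],0]

```text
t: 14.75
eef_pos: [0.5424, 0.0858, 0.2726]
tcp_rot: [0.127, 0.992, -0.0, -0.001]
contact_force: [0.3, 0.3, -0.0]
grip_width: -0.0001
grasp_force: 0.0
```

Run:
```python
from h import *
s=cams.camera("side");cv2.imwrite("pics/s7.png",s);s0=cv2.imread("pics/side0.png")
for n,q,y in(("yellow",(339,182),.0385),("blue",(333,224),-.0968),("red",(286,174),.0858),("white",(276,214),-.048)):
  for im in(s0,s):
    b=blob(im,n,q,14 if n!="white" else 11);p,d=ray(pose("side"),*b[:2]);k=(y-p[1])/d[1];print(n,np.round(b,1),(p+k*d).round(4))
print(arm.get_obs()["eef_pos"])
v=np.hstack([cv2.resize(i[120:290,240:375],None,fx=2.9,fy=2.9) for i in(s0,s)]);cv2.imwrite("pics/c7.png",v)
```

```text
yellow [339.3 179.5 187. ] [0.6777 0.0385 0.1496]
yellow [338.7 184.  189. ] [0.6779 0.0385 0.1329]
blue [332.7 221.5 204. ] [ 0.6277 -0.0968  0.1507]
blue [332.  225.3 207. ] [ 0.6275 -0.0968  0.1363]
red [285.5 171.7 152. ] [0.5434 0.0858 0.1511]
red [287.2 176.4  93. ] [0.5482 0.0858 0.133 ]
white [275.3 212.6 233. ] [ 0.4974 -0.048   0.1485]
white [275.1 214.6  95. ] [ 0.4967 -0.048   0.1411]
[0.54233888 0.08577898 0.27246261]
```

View pics/c7.png

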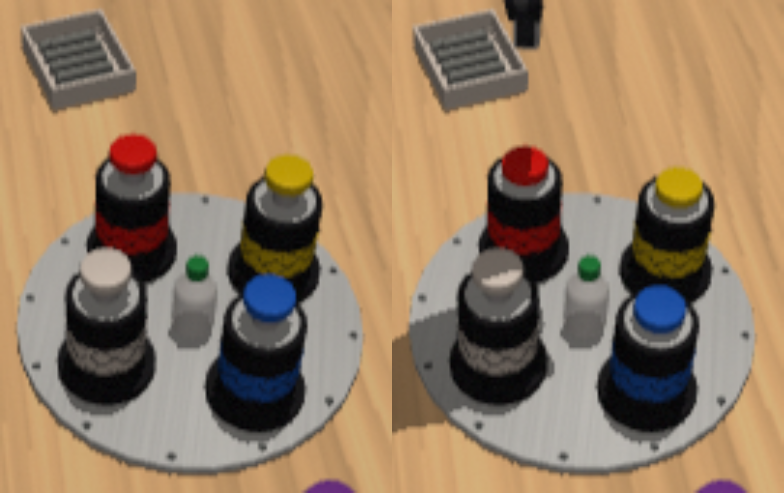

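In the before/after crops, yellow, blue and red are clearly down by about 14–17 mm. White is up (its shift in the numbers comes from a shadow), and the housings and bottle haven't moved. Handing in.

```bash
python3 -c "
from cell import arm
print(arm.job_done())"
```

```text
the job is handed in; nothing more can be done
None
```

I pressed the yellow, blue and red caps in that order, each about 14–17 mm down at roughly 3.5 N. The white cap is still up, and the last side view shows the housings, bottle and tray unmoved (the screwdriver was never approached). The job is handed in; no verdict came back.

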